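Third hand at the art-room pressing jig

TASK

Take the house-shaped plywood panel out of the drying rack and stand it on its bottom edge, roof up, on the floor of the jig's groove, centred in front of the sprung plate. Then press it flat against the plate with a steady push of about 10 newtons, which brings the plate about halfway along its travel (its front face level with the two steel pins), never pushing the plate to its stop, and finish while still holding it pressed there, so that I can screw the hanging strip on. Leave the other panels and everything else on the table as they are.

Things in the scene. Friction and masses are not known exactly. Their poses are not given: they have to be found in the camera images.
- house: the panel to press: plain plywood 12 mm thick, a house front: walls 120 mm wide, 100 high, then a 45-degree gable to a peak at 160 mm; 0.1-0.2 kg. Origin: centre of its bottom edge; x normal, y along its width, z up. Starts upright in any of the rack slots; same front and back. Grip it across its thickness in the gable, tips at least 92 mm above its bottom edge to stay clear of the plate
- arch: bystander in the rack: plywood panel 12 mm thick, 120 mm wide, with a round top 140 mm high; origin and axes as the house panel's. Stays in its slot
- tile: bystander in the rack: rectangular plywood panel 12 mm thick, 120 mm wide, 110 mm high; origin and axes as the house panel's. Stays in its slot
- rack: fixed slotted drying rack of wood, 190 (x) by 150 (y) by 37 mm high; origin: centre of its underside. Three slots along its y, centred at x = -60, 0 and +60 mm, each 15 mm wide and 25 mm deep; slot floor 12 mm above the table
- jig: fixed wooden pressing jig. Origin: on the table, on its centre line; x: pressing direction (away from the robot at yaw 0), y along the groove, z up. 12 mm base (its top is the groove floor), x -50 to +140 mm, 190 wide. The groove lies between a front lip (inner face x = -30, top 30 mm above the table) and the sprung plate (face at x = +10 at rest). Block behind: x 85 to 125, top at 67 mm
- jig_half (a point): point on the groove floor midway between the two steel pins (30 mm tall, at jig x = +25 mm, y = -85 and +85 mm): the halfway mark of the plate face
- plate_face (a point): the plywood face of the sprung plate: 140 mm wide, upright, from 14 to 102 mm above the table (plate and backing 10 mm thick in all); this point: the middle of its front face, 58 mm above the table; axes as the jig's. Slides along the jig's +x when pressed
- fence (a joint): how far the sprung plate is pushed back, in m: 0 at rest, 0.030 at its stop, halfway is 0.015. It takes 2 N to start and 500 N/m after that (9.5 N at halfway); springs back when released
- jar: bystander: empty glass water jar, 64 mm across and 75 mm high; origin: centre of its underside
- paint_tin: bystander: open flat green paint tin with round pans, 100 by 190 by 14 mm; origin: centre of its underside
- brush: bystander: thin black paint brush 220 mm long, lying on the table; origin in its underside
- glue: bystander: white glue bottle, 54 mm across, 130 mm high; origin: centre of its underside
- brush_pot: bystander: white pot of brushes, 72 mm across, 100 mm high, brushes up to 225 mm; origin: centre of its underside
Things that resemble listed ones, but are neither listed nor needed, are in the scene too. What is shaped like the house but purple is not meant.

How it is judged:
By the outcome, as a careful person would: the job done as asked, in the order asked, and still so for the second after the job is handed in, while the arm keeps its last pose, push and grip.
It also fails if it takes over 43 s, if anything falls off the work surface, if the arm or the gripper's body presses on something with over 40 N, if the wrist force passes 120 N, or if a joint passes its speed limit or range.

ROBOT

A 6-joint arm with a two-finger parallel gripper is mounted at the origin on the work surface. World frame = base frame: x ahead of the robot, y to its left, z up, the work surface at z = 0. Lengths are in mm, angles in rad, forces in N, time in s.
With the tool pointing down it reaches from about 425 to 1125 mm from the base axis. Payload 14.9 kg.
Tool frame: the origin (TCP) lies midway between the tips of the shut fingers; the grasp point (between the pads) lies 19 mm behind it; x points along the fingers, z is the direction in which the jaws open and shut, and the axes are right-handed (so a half turn about x gives the same grasp; the last joint's range is limited). The gripper opens to 91 mm and grips with 3 to 60 N. Pads are 32 mm wide; open, the fingers measure 118 mm over their backs; the gripper's body (76 mm by 178 mm) begins 60 mm behind the grasp point.
Start: joints at [1.153, 0.379, 1.734, -0, 1.028, -0.033], TCP at [262.77, 648.822, 213.932] pointing down, gripper open.
Joint ranges: [-2.77, 2.77], [-0.74, 2.19], [0, 2.66], [-1.06, 4.2], [0.31, 2.87], [-3.08, 3.08]. Speed limits (rad/s): [1.89, 1.89, 2.39, 3.14, 3.14, 3.14].

INTERFACE

Orientations are given as a unit quaternion [x, y, z, w].
In Python, from bench import robot, solver, sense, capture, get_calibration, job, boxes_of gives the robot as it stands. Calls block until the motion is done:
- robot.movep(position, orientation): joint-space move of the TCP to a pose.
- robot.servo_line(position, ori=None, velocity=150, guard=None): straight line of the TCP; ori=None keeps the orientation; velocity is the mean speed in mm/s. With guard (N) it stops when the force on the tool has changed by that much, and returns True; else False.
- robot.goto_joints(angles): joint-space move.
- robot.command_gripper(opening, strength=None): finger opening in mm; strength is the grip in N (None keeps the last); returns when the fingers have stopped.
- robot.dwell(seconds).
- solver.inverse_kinematics(position, orientation): joint angles nearest the present ones, or None.
- sense(): the state.
- capture(name): name is "scene" or "top" or "wrist"; returns the picture (480x640x3 uint8, red, green, blue); there is no depth.
- get_calibration(name): a dict with "fx", "fy", "cx", "cy" (pixels), "R" (3x3) and "t" (3): a world point X has camera coordinates R X + t. Camera axes: x right, y down, z forward; pixel columns grow to the right and rows downward; lengths in mm; the calibration is good to about 2 mm. A picture is of the moment at which its call begins: read the wrist's pose just before it. get_calibration takes no time and is no camera call; for the wrist camera it gives the pose at the moment of the call.
A pose or a line that the arm cannot do raises robot.PlanningError and nothing moves.
- job.sign_off(): hands the job in, once; it reports no verdict.
Trained networks look in the newest picture that a camera, given by its name, has taken for a name from the list of things; names that differ only in an ending like _2 or _b are one class to them, and where a whole thing is asked for, a point or a joint stands for the part that bears it (a point fixed in the world has none). Each returns a list of dicts, best first, with "conf" (0 to 1); they miss things now and then, are a little off and sometimes report something else, mostly with a low value. They report only what shows in the picture. A call takes as long as a camera call. They do not tell look-alikes from the thing itself.
- boxes_of(camera, target): "location" ([column, row] in pixels, amid what is visible of it).
The state is a dict: "time": time; "joints": joint angles; "qd": joint speeds; "joint_torque": joint torques, N m; "position": TCP position; "eef_rot": TCP orientation; "ft_force": force on the tool from outside, world axes, zero at the start; "torque": the same for the moment, N m; "gripper_width": finger opening in mm.
Only numpy, scipy, OpenCV 4.12 (cv2) and the standard library are available. Lean on these libraries where they do the work, as an engineer would, in place of code of your own. Each camera call takes 0.05 s, during which the arm holds its last target.

## Working session

There is one attempt and no reset: what is moved stays moved. The work goes in short steps, each a Python script; the robot and the scene stay as the last script left them, time stands still between calls to the robot, and variables do not carry over. Pictures are saved under pics/ and viewed, and the job is handed in when it is done.

```bash
ls; mkdir -p pics; python3 - <<'E'
from bench import *
import cv2
for n in("scene","top","wrist"):
    im=capture(n); cv2.imwrite(f"pics/a_{n}.png",im[:,:,::-1])
    c=get_calibration(n); print(n,c)
    for t in("house","arch","tile","rack","jig","plate_face","jar","glue"):
        print(t,[( [round(v) for v in b["location"]],round(b["conf"],2)) for b in boxes_of(n,t)][:4])
s=sense();print(s)
E
```

```text
pics
scene {'fx': 538.1835552100576, 'fy': 538.1835552100576, 'cx': 320.2678157533444, 'cy': 239.95163071992167, 'R': array([[-0.68073977,  0.73218142,  0.02244409],
       [ 0.37820675,  0.37754425, -0.84523369],
       [-0.62733804, -0.56689568, -0.53392534]]), 't': array([ 285.7223359 , -182.1059721 , 1655.29101059])}
house [([398, 252], 0.93), ([452, 237], 0.55), ([389, 210], 0.55)]
arch [([374, 260], 0.67), ([216, 212], 0.67)]
tile [([348, 274], 0.66)]
rack [([367, 294], 0.92)]
jig [([218, 212], 0.96), ([348, 271], 0.53), ([331, 210], 0.24)]
plate_face [([330, 207], 0.58)]
jar [([292, 236], 0.79)]
glue [([331, 207], 0.76)]
top {'fx': 464.98057887265634, 'fy': 464.98057887265634, 'cx': 313.1882719395076, 'cy': 245.90376669542388, 'R': array([[-4.96507488e-03, -9.99469317e-01,  3.21936618e-02],
       [-9.88739682e-01,  9.15724813e-05, -1.49645688e-01],
       [ 1.49563326e-01, -3.25741530e-02, -9.88215430e-01]]), 't': array([ 101.02494135,  534.78059327, 1035.53507693])}
house [([296, 336], 0.92), ([236, 264], 0.9), ([216, 344], 0.56)]
arch [([247, 236], 0.61)]
tile [([250, 212],
[... 513 characters left out ...]
]
jig []
plate_face []
jar []
glue []
{'time': 1.35, 'joints': array([ 1.15272894e+00,  3.78871271e-01,  1.73419668e+00, -1.05556526e-05,
        1.02850013e+00, -3.32847535e-02]), 'qd': array([-0.0016486 ,  0.00126157,  0.00171521, -0.00023823,  0.00047146,
        0.00093507]), 'joint_torque': array([-4.60820316e-03, -7.63714099e+01, -4.34723890e+01,  6.49358332e-02,
        3.91955045e-02, -5.81101460e-06]), 'position': array([262.75519972, 648.83317418, 213.95350701]), 'eef_rot': array([-0.39517128,  0.58636808,  0.39517509,  0.58638621]), 'ft_force': array([0.12940768, 0.43232056, 0.1506806 ]), 'torque': array([-0.02494665,  0.00519452, -0.00926627]), 'gripper_width': 91.61639794250273}
```

View pics/a_scene.png

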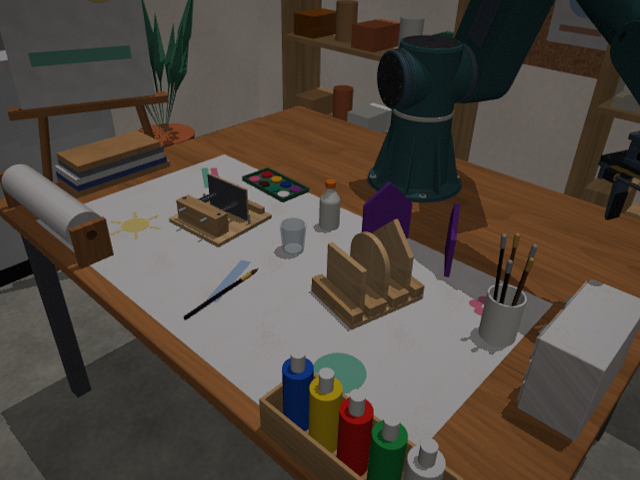

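View pics/a_top.png

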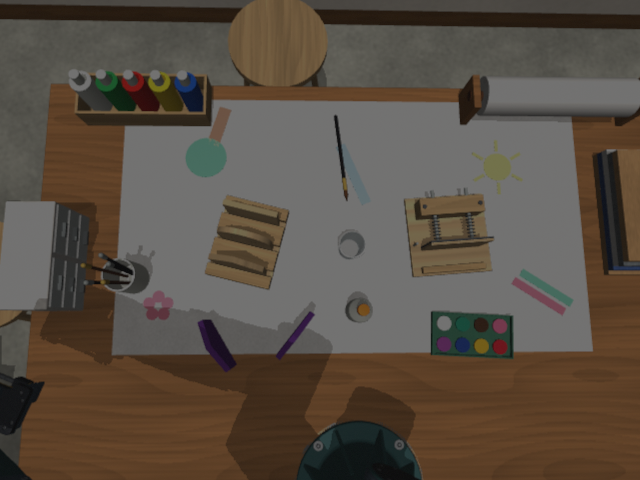

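```bash
python3 - <<'E'
import cv2
t=cv2.imread("pics/a_top.png"); s=cv2.imread("pics/a_scene.png")
cv2.imwrite("pics/b_rack.png",cv2.resize(t[180:320,160:340],None,fx=4.2,fy=4.2,interpolation=2))
cv2.imwrite("pics/b_jig.png",cv2.resize(t[170:300,375:525],None,fx=4.5,fy=4.5,interpolation=2))
cv2.imwrite("pics/b_srack.png",cv2.resize(s[195:335,290:470],None,fx=4.2,fy=4.2,interpolation=2))
cv2.imwrite("pics/b_sjig.png",cv2.resize(s[150:280,140:290],None,fx=4.5,fy=4.5,interpolation=2))
E
```

```text
(no output)
```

View pics/b_rack.png

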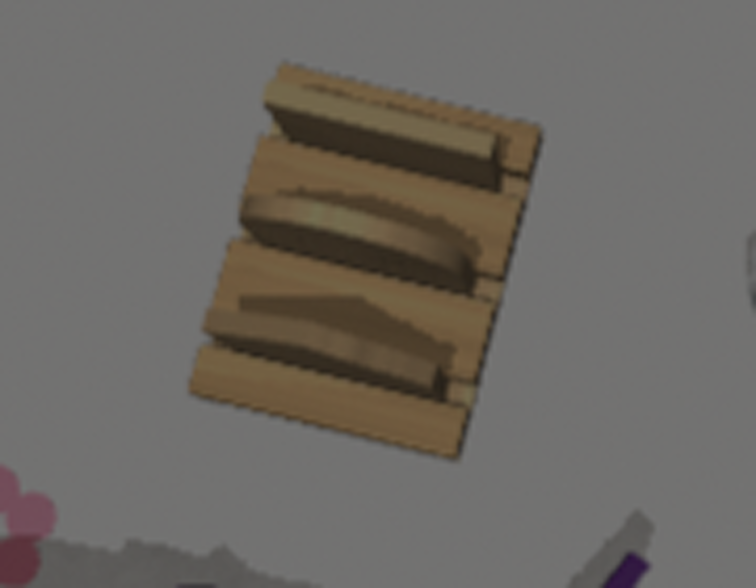

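View pics/b_jig.png

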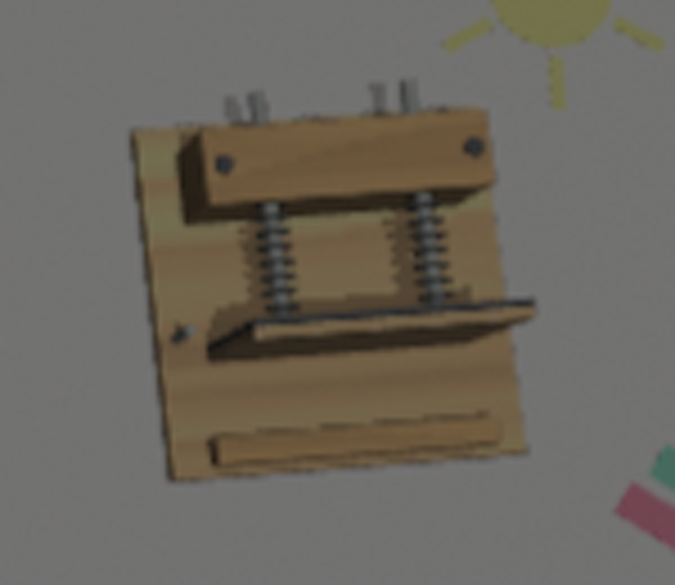

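View pics/b_srack.png

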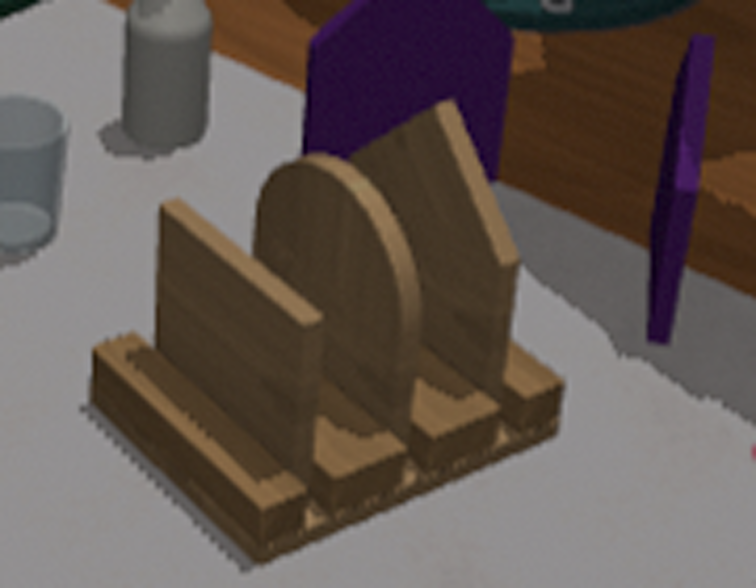

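View pics/b_sjig.png

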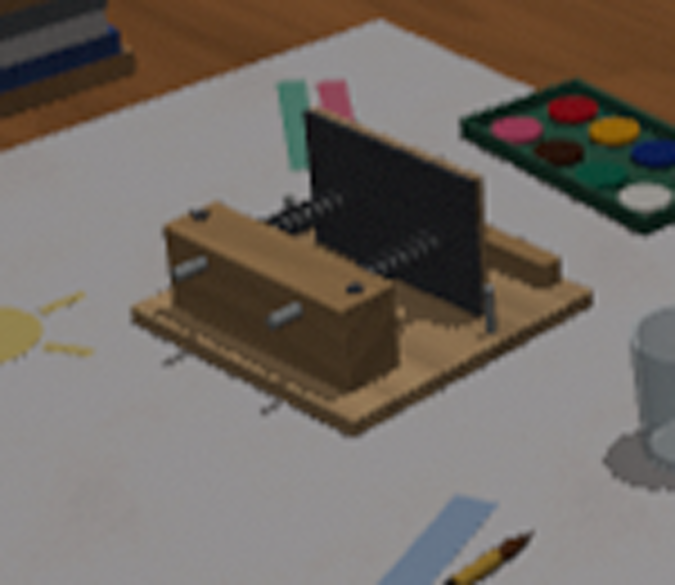

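The pictures show three panels in the rack. In the top view, tile is at (250,212), arch at (247,236) and the plain-wood gabled house at (236,264), in the slot nearest the robot. Of the house-shaped things, the scene view has plain wood at (398,252) and two purple ones at (389,210) and (452,237). The plain one fits the description, and the enlarged crop confirms its gable. Next I fit the poses of the rack, jig and panel from their corners.

```bash
cat > h.py <<'E'
import numpy as np
from scipy.optimize import least_squares
def proj(c,X):
    X=np.atleast_2d(X)@c["R"].T+c["t"]; return np.c_[c["fx"]*X[:,0]/X[:,2]+c["cx"],c["fy"]*X[:,1]/X[:,2]+c["cy"]]
def w(p,L):
    L=np.atleast_2d(np.array(L,float)); c,s=np.cos(p[2]),np.sin(p[2])
    return np.c_[p[0]+c*L[:,0]-s*L[:,1],p[1]+s*L[:,0]+c*L[:,1],L[:,2]]
def ray(c,uv,z):
    d=c["R"].T@np.array([(uv[0]-c["cx"])/c["fx"],(uv[1]-c["cy"])/c["fy"],1]); o=-c["R"].T@c["t"]
    return o+d*(z-o[2])/d[2]
def fit(obs,p0):
    f=lambda p:np.concatenate([(proj(c,w(p,l))-uv).ravel() for c,l,uv in obs])
    r=least_squares(f,p0,loss="soft_l1"); return r.x,f(r.x).reshape(-1,2)
E
cat > fit1.py <<'E'
from bench import *
from h import *
T=get_calibration("top");S=get_calibration("scene")
tr=lambda a:np.array(a)/4.2+[160,180]
sr=lambda a:np.array(a)/4.2+[290,195]
tj=lambda a:np.array(a)/4.5+[375,170]
sj=lambda a:np.array(a)/4.5+[140,150]
print("cams",-T["R"].T@T["t"],-S["R"].T@S["t"])
topo=(T,[[95,75,37],[95,-75,37],[-95,-75,37],[-95,75,37]],tr([(280,64),(541,128),(460,458),(190,392)]))
sco=(S,[[95,75,0],[95,-75,0],[-95,75,0],[95,75,37],[95,-75,37],[-95,75,37]],sr([(260,563),(90,405),(556,430),(260,508),(95,347),(562,383)]))
r0=ray(T,tr((366,260)),37); p0=[r0[0],r0[1],0.]
for o in([topo],[sco],[topo,sco]):
    p,e=fit(o,p0); print("rack",p.round(3),e.round(1).tolist())
rack=p
topo=(T,[[140,95,12],[-50,95,12],[-50,-95,12],[125,65,67],[85,65,67]],tj([(133,130),(171,480),(527,453),(200,130),(209,205)]))
t1=(topo[0],topo[1][:3],topo[2][:3])
sco=(S,[[140,95,12],[140,-95,12],[-50,95,12]],sj([(352,428),(133,312),(592,297)]))
r0=ray(T,tj((330,295)),12); p0=[r0[0]-45,r0[1],0.]
for o in([t1],[sco],[t1,sco]):
    p,e=fit(o,p0); print("jig",p.round(3),e.round(1).tolist())
jig=p
# plate top corners z=102, x=10
print("plate pred", (4.5*(proj(T,w(jig,[[10,70,102],[10,-70,102],[10,70,14],[25,85,42],[25,-85,42]]))-[375,170])).round().tolist())
print("plate pred S", (4.5*(proj(S,w(jig,[[10,70,102],[10,-70,102],[25,85,42]]))-[140,150])).round().tolist())
for sx in(-60,):
    L=[[sx-6,0,172],[sx+6,0,172],[sx+6,60,112],[sx+6,-60,112],[sx-6,60,112],[sx-6,-60,112]]
    print("house T",(4.2*(proj(T,w(rack,L))-[160,180])).round().tolist())
    print("house S",(4.2*(proj(S,w(rack,L))-[290,195])).round().tolist())
E
python3 fit1.py
```

```text
cams [ 374.38232041  134.65403605 1100.10698844] [1301.80328471  797.92980286  723.46693475]
rack [ 5.45622e+02  2.50687e+02 -2.38000e-01] [[0.1, -0.2], [0.3, -0.5], [-0.3, 0.2], [-0.1, 0.5]]
rack [ 5.43994e+02  2.52718e+02 -2.38000e-01] [[-0.3, 1.0], [-0.4, -0.6], [0.1, 1.2], [0.7, -0.2], [-1.3, -0.5], [0.8, -1.3]]
rack [ 5.44654e+02  2.51758e+02 -2.35000e-01] [[-0.5, 0.3], [-0.2, -0.3], [-0.6, 0.5], [-0.5, 1.1], [-0.7, 1.0], [-0.9, -0.6], [-0.4, 1.0], [0.3, -0.2], [-1.9, -0.4], [0.3, -1.5]]
jig [ 5.22128e+02 -2.28036e+02  7.40000e-02] [[-0.1, -0.2], [0.2, 0.2], [-0.1, 0.1]]
jig [ 5.24463e+02 -2.20399e+02  6.70000e-02] [[-0.0, 0.1], [-0.7, -0.2], [0.8, -0.1]]
jig [ 5.22144e+02 -2.26778e+02  7.70000e-02] [[-0.7, -0.1], [-0.3, 0.3], [-0.6, -0.1], [-0.2, -1.3], [-1.3, -1.0], [-0.1, -1.5]]
plate pred [[251.0, 339.0], [533.0, 317.0], [204.0, 364.0], [187.0, 330.0], [509.0, 305.0]]
plate pred S [[482.0, 177.0], [313.0, 106.0], [487.0, 288.0]]
house T [[301.0, 348.0], [307.0, 324.0], [209.0, 312.0], [439.0, 366.0], [202.0, 335.0], [433.0, 389.0]]
house S [[449.0, 97.0], [430.0, 104.0], [499.0, 264.0], [345.0, 154.0], [517.0, 257.0], [363.0, 148.0]]
```

The rack and jig fits are consistent (residuals ≤ ~1.5 px), and the predicted house corners match the crop, so it is the x = -60 slot. Next I move above the house and take a wrist view.

```bash
cat >> h.py <<'E'
from scipy.spatial.transform import Rotation as Ro
def quat(yaw,flip=False,pitch=0.):
    a=yaw+(np.pi if flip else 0)
    Z=np.array([np.cos(a),np.sin(a),0]);X=np.array([0,0,-1.]);Y=np.cross(Z,X)
    R=Ro.from_matrix(np.c_[X,Y,Z])
    if pitch: R=Ro.from_rotvec(pitch*np.array([-np.sin(yaw),np.cos(yaw),0]))*R
    return R.as_quat()
rack=np.array([545.2,251.2,-.237]); jig=np.array([522.2,-227.4,.075])
E
python3 - <<'E'
from bench import *
from h import *
import cv2
p=w(rack,[[-60,0,300]])[0]; print(p)
for yaw,pt in((rack[2],p),(jig[2],np.array([520,-227,250]))):
    for f in(0,1):
        print(f,np.round(solver.inverse_kinematics(pt,quat(yaw,f)),2))
f=False
c=[np.abs(solver.inverse_kinematics(p,quat(rack[2],f))-sense()["joints"]).max() for f in(False,True)]
f=bool(np.argmin(c)); print(c)
robot.command_gripper(44)
robot.movep(p,quat(rack[2],f))
C=get_calibration("wrist"); im=capture("wrist"); cv2.imwrite("pics/c_wrist.png",im[:,:,::-1])
print(proj(C,w(rack,[[-60,0,172],[-60,60,112],[-60,-60,112]])).round(), -C["R"].T@C["t"], C["R"][2])
print(sense()["time"],sense()["position"],sense()["gripper_width"],boxes_of("wrist","house"))
E
```

```text
[486.87719736 265.28725283 300.        ]
0 [ 0.46  0.05  1.97 -0.    1.12  0.69]
1 [ 0.46  0.05  1.97 -0.    1.12 -2.45]
0 [-0.45  0.13  1.98 -0.    1.03 -0.53]
1 [-0.45  0.13  1.98 -0.    1.03  2.61]
[np.float64(0.7271495838633575), np.float64(2.414443069726435)]
[[320. 229.]
 [320. 157.]
 [320. 271.]] [502.92198915 329.39504925 469.85637493] [-0.05453325 -0.22913113 -0.97186679]
3.9083 [486.66131346 266.04947752 299.79440093] 43.86904327720456 [{'location': [322.4, 211.0], 'conf': 0.96}, {'location': [160.5, 204.3], 'conf': 0.57}, {'location': [272.0, 340.6], 'conf': 0.48}]
```

View pics/c_wrist.png

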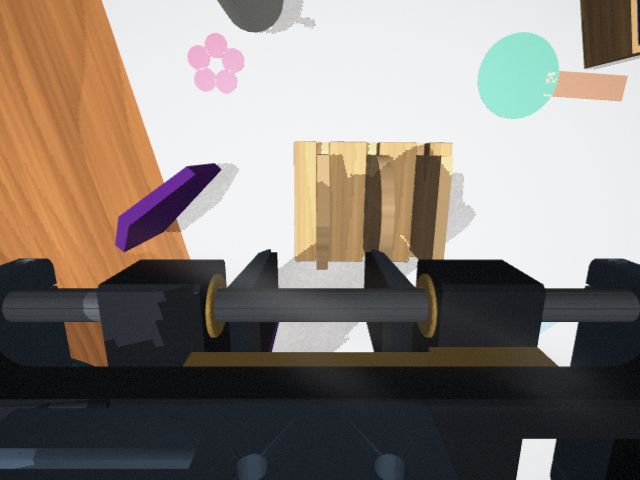

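```bash
python3 - <<'E'
import cv2
t=cv2.imread("pics/c_wrist.png")
cv2.imwrite("pics/c_w2.png",cv2.resize(t[130:280,280:470],None,fx=4,fy=4,interpolation=2))
E
```

```text
(no output)
```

View pics/c_w2.png

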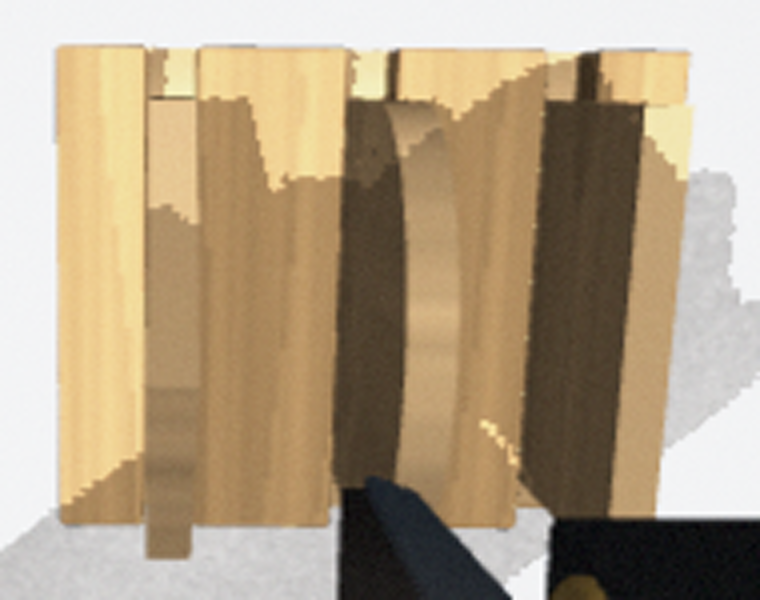

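```bash
python3 - <<'E'
from bench import *
from h import *
C=get_calibration("wrist")
c=lambda a:np.array(a)/4.+[280,130]
ho=(C,[[-6,60,112],[6,60,112],[-6,-60,112],[6,-60,112],[-6,0,172],[6,0,172]],c([(147.5,98),(197,98),(146,558),(190,558),(145,387),(200,387)]))
p,e=fit([ho],[487,265,-.237]);print("house",p.round(3),e.round(1).tolist())
rk=(C,[[-95,75,37],[95,75,37],[-95,-75,37]],c([(57,45),(690,52),(61,524)]))
q,e=fit([rk],rack);print("rack",q.round(3),e.round(1).tolist())
d=p[:2]-q[:2];print("house in rack",d@[np.cos(q[2]),np.sin(q[2])],d@[-np.sin(q[2]),np.cos(q[2])])
E
```

```text
house [ 4.89908e+02  2.66587e+02 -2.43000e-01] [[0.2, 0.1], [-0.1, 0.2], [-0.0, 0.0], [0.2, 0.1], [-0.2, -0.2], [-0.1, -0.1]]
rack [ 5.48394e+02  2.51331e+02 -2.46000e-01] [[-0.4, -0.1], [1.1, -0.2], [-0.5, 0.6]]
house in rack -60.44029840976625 0.5631245515640748
```

The wrist fit gives residuals ≤0.2 px and puts the house within 0.6 mm of the x = -60 slot centre. It is within 3 mm of the top and scene fit, so I use the average and grasp, closing softly first.

```bash
python3 - <<'E'
from bench import *
from h import *
import cv2
yaw=-.240; q=quat(yaw); p=np.array([488.6,266.1,110.])
f0=sense()["ft_force"]
robot.servo_line(p+[0,0,75],q,velocity=200)
print(robot.servo_line(p,q,velocity=120,guard=6), sense()["position"],sense()["ft_force"]-f0)
f0=sense()["ft_force"]
robot.command_gripper(0,5)
s=sense();F=s["ft_force"]-f0; print(s["gripper_width"],F, "along normal",F@[np.cos(yaw),np.sin(yaw),0],s["torque"],s["time"])
cv2.imwrite("pics/d_w.png",capture("wrist")[:,:,::-1]);cv2.imwrite("pics/d_s.png",capture("scene")[:,:,::-1])
E
```

```text
False [489.08458315 266.32620976 110.68627931] [-0.21360453 -0.11114494  0.06111317]
12.396871921391586 [-1.42029133  0.08571181  4.06018543] along normal -1.39995682731718 [-0.15759784  0.23457929  0.00874818] 6.05
```

View pics/d_w.png

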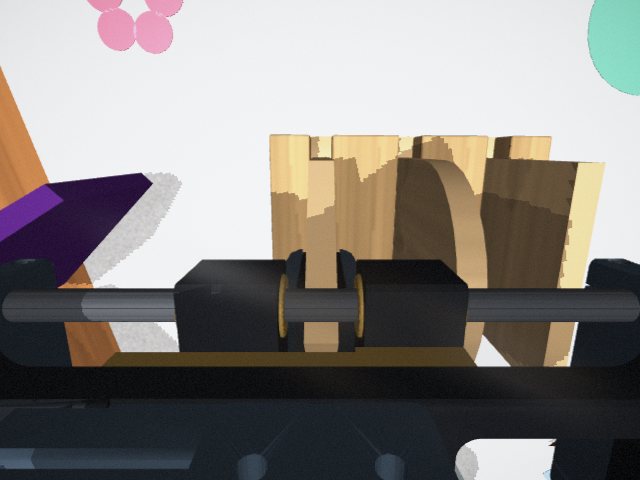

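View pics/d_s.png

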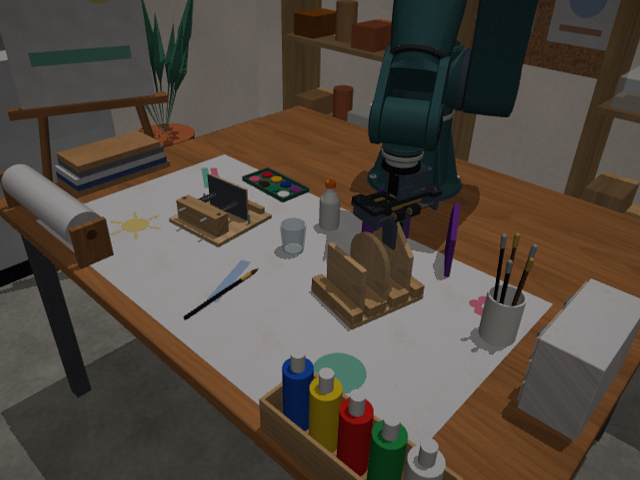

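The wrist view shows both fingers closed on the house's gable at about (322,300), width 12.4 mm and side force small. Next: grip firmly, lift, and look.

```bash
python3 - <<'E'
from bench import *
from h import *
import cv2
robot.command_gripper(0,60)
s=sense();print(s["gripper_width"],s["ft_force"],s["position"])
p=s["position"].copy();p[2]+=40
print(robot.servo_line(p,velocity=100,guard=20),sense()["ft_force"])
p[2]=270
robot.servo_line(p,velocity=300)
robot.dwell(.2)
s=sense();print(s["ft_force"],s["torque"],s["position"],s["gripper_width"],s["time"])
np.save("lift.npy",np.r_[s["position"],s["eef_rot"]])
cv2.imwrite("pics/e_w.png",capture("wrist")[:,:,::-1]);cv2.imwrite("pics/e_s.png",capture("scene")[:,:,::-1]);cv2.imwrite("pics/e_t.png",capture("top")[:,:,::-1])
E
python3 - <<'E'
import cv2,numpy as np
a=cv2.imread("pics/e_w.png")[130:370,240:420]
b=cv2.imread("pics/e_s.png")[140:340,290:460]
a=cv2.resize(a,(400,533));b=cv2.resize(b,(400,470))
o=np.zeros((533,800,3),np.uint8);o[:,:400]=a;o[:470,400:]=b
cv2.imwrite("pics/e2.png",o)
E
```

```text
11.805912682488735 [-1.04827362 -1.4279645   5.38622208] [488.76350308 266.15287715 110.21212887]
False [ 0.64939267 -0.18283173 -2.68739702]
[ 0.01835207  0.8858343  -1.83268049] [-0.08694663  0.10555739 -0.04396902] [487.96252479 265.75540749 268.16993732] 11.679983879369455 7.6667
```

View pics/e2.png

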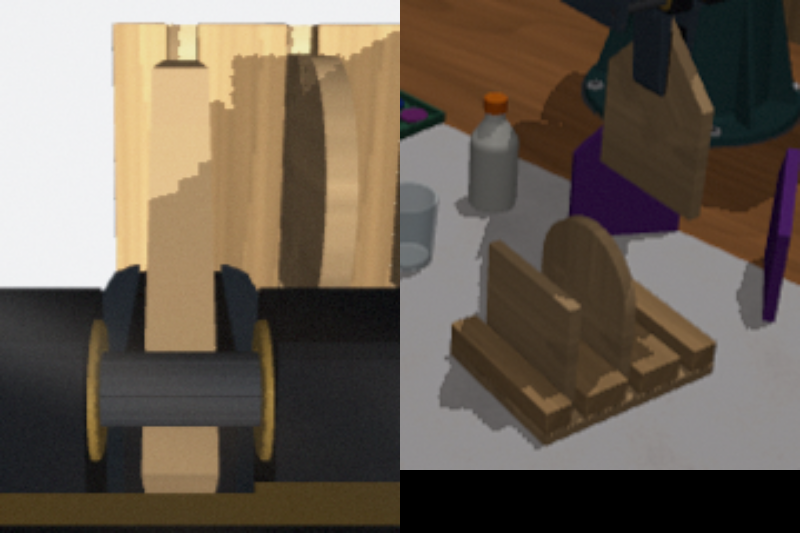

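```bash
python3 - <<'E'
from bench import *
from h import *
C=get_calibration("wrist");s=sense()
L=np.load("lift.npy");R=Ro.from_quat(s["eef_rot"]).as_matrix();print(s["position"],s["joints"],R.round(4).tolist())
c=lambda a:np.array(a)/2.2222+[240,130]
pts=np.array([[-6,60,100],[6,60,100],[-6,60,0],[6,60,0],[-6,0,160],[6,0,160]],float)
uv=c([(154,68),(208,68),(159,60.5),(206,60.5),(143,470),(218,470)])
# tool frame: x down, z normal, y=Z×X ; house z=-toolx ; house x=toolz ; house y = z x x
B=np.c_[R[:,2],np.cross(-R[:,0],R[:,2]),-R[:,0]]
def f(p):
    P=pts-[0,0,98]
    P=P@Ro.from_euler("xyz",[p[3],p[4],p[5]]).as_matrix().T+p[:3]
    return proj(C,s["position"]+P@B.T)-uv
r=least_squares(lambda p:np.r_[f(p).ravel(),p[3:]*20],np.zeros(6));print(r.x.round(3),f(r.x).round(1).tolist())
E
```

```text
[488.42205624 265.98208794 269.01625329] [ 4.56763235e-01  8.72805977e-02  1.98973930e+00 -6.24170148e-06
  1.06620104e+00  6.96789443e-01] [[-0.0015, 0.2377, 0.9713], [-0.0007, 0.9713, -0.2377], [-1.0, -0.001, -0.0012]]
[ 1.635e+00  7.380e-01 -2.175e+00 -2.000e-03 -8.000e-03  3.000e-03] [[-0.5, 0.1], [0.5, -0.0], [2.6, -0.0], [-2.6, -0.1], [-0.4, -0.0], [0.4, -0.0]]
```

The house is lifted upright, in hand within about 1 mm along its width. Tile and arch are undisturbed. I carry it over the groove and look with the wrist and top cameras.

```bash
python3 - <<'E'
from bench import *
from h import *
import cv2
p=w(jig,[[-11,0,265]])[0];q=quat(jig[2])
robot.movep(p,q); 
p=w(jig,[[-11,0,200]])[0]; robot.servo_line(p,q,velocity=200); robot.dwell(.2)
s=sense();print(s["position"],p,s["time"],s["ft_force"],s["torque"])
C=get_calibration("wrist")
for n in("wrist","top","scene"): cv2.imwrite(f"pics/f_{n}.png",capture(n)[:,:,::-1])
print(proj(C,w(jig,[[10,70,102],[10,-70,102],[-50,95,12],[140,95,12],[25,85,42]])).round().tolist())
E
```

```text
[ 512.01748054 -228.49215807  201.46442495] [ 511.230923   -228.22422678  200.        ] 10.2917 [-1.1327264  -0.69848056 -1.6326097 ] [-0.08169861  0.07961345 -0.01251499]
[[346.0, 143.0], [344.0, 316.0], [278.0, 118.0], [474.0, 118.0], [359.0, 127.0]]
```

View pics/f_wrist.png

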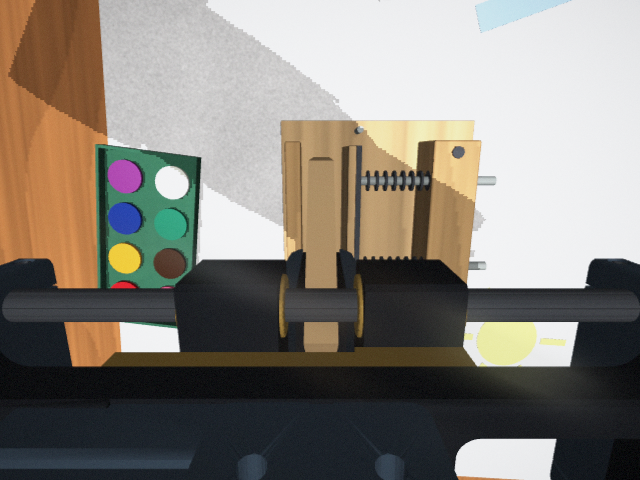

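View pics/f_scene.png

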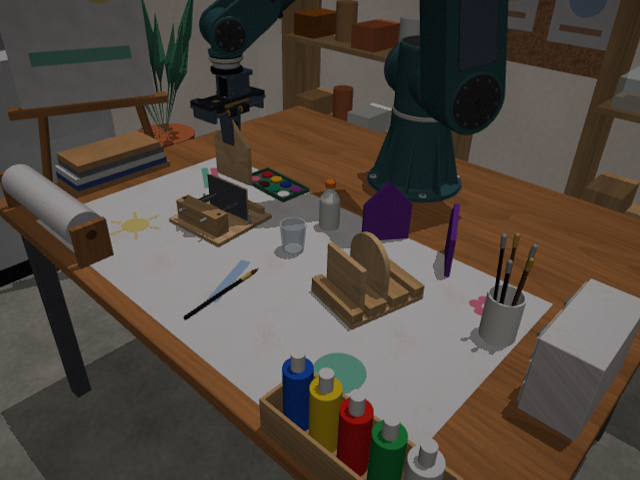

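View pics/f_top.png

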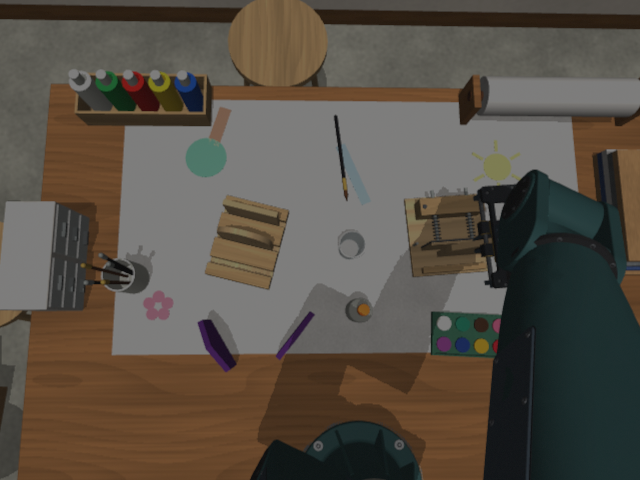

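```bash
python3 - <<'E'
import cv2
t=cv2.imread("pics/f_wrist.png")
cv2.imwrite("pics/f_w2.png",cv2.resize(t[110:260,270:460],None,fx=4,fy=4,interpolation=2))
E
```

```text
(no output)
```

View pics/f_w2.png

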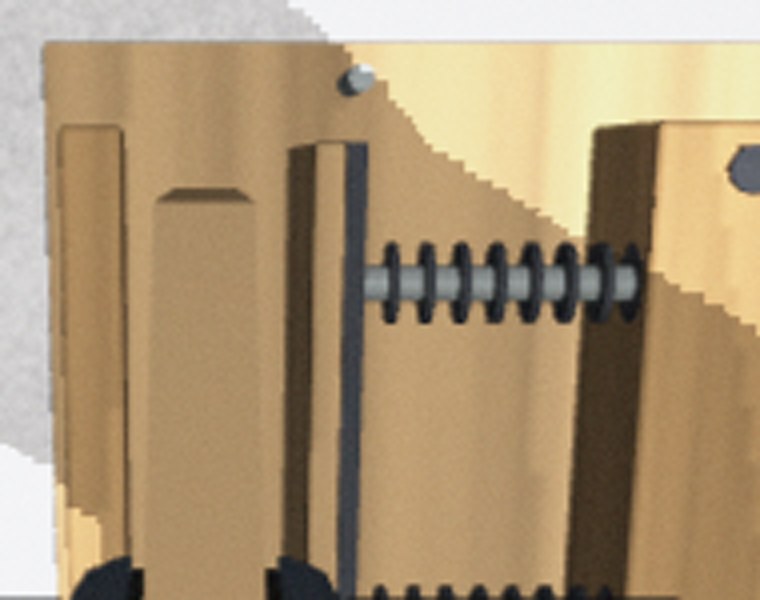

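```bash
python3 - <<'E'
from bench import *
from h import *
C=get_calibration("wrist");s=sense();print(s["position"])
c=lambda a:np.array(a)/4.+[270,110]
o=(C,[[-50,95,12],[10,70,102],[25,85,42],[140,95,12]],np.r_[c([(43,42),(316,142),(363,72)]),[[474,121]]])
j,e=fit([o],jig);print("jig",j.round(3),e.round(1).tolist())
z=s["position"][2]-98
for dz in(0,-2):
  h=(C,[[-6,60,z+dz+100],[6,60,z+dz+100],[-6,60,z+dz],[6,60,z+dz]],c([(154,203),(256,203),(170,187),(243,187)]))
  hp,e=fit([h],[s["position"][0],s["position"][1],jig[2]]);print("house",hp.round(3),e.round(1).tolist())
  for J in(j,):
    d=hp[:2]-J[:2];a=J[2];print("house in jig",d@[np.cos(a),np.sin(a)],d@[-np.sin(a),np.cos(a)])
d=s["position"][:2]-j[:2];a=j[2];print("tcp in jig",d@[np.cos(a),np.sin(a)],d@[-np.sin(a),np.cos(a)])
E
```

```text
[ 511.59066172 -228.38177245  200.79728853]
jig [ 5.23189e+02 -2.28948e+02  7.10000e-02] [[-0.4, -0.6], [-0.2, 0.1], [-0.1, 1.2], [1.7, -0.3]]
house [ 5.12748e+02 -2.27849e+02  7.50000e-02] [[0.1, -0.0], [0.2, -0.0], [0.4, 0.0], [-1.7, 0.0]]
house in jig -10.337186517044456 1.837500767731838
house [ 5.12753e+02 -2.27900e+02  7.50000e-02] [[0.2, -0.0], [0.1, -0.0], [0.5, 0.0], [-1.8, 0.0]]
house in jig -10.335806412126546 1.7864674490651793
tcp in jig -11.529120114105197 1.3886602602859042
```

```bash
cat >> h.py <<'E'
jig=np.array([522.6,-228.3,.074])
nx=np.array([np.cos(jig[2]),np.sin(jig[2]),0]); ny=np.array([-np.sin(jig[2]),np.cos(jig[2]),0])
def loc(p): d=p-np.r_[jig[:2],0]; return np.array([d@nx,d@ny,p[2]])
E
python3 - <<'E'
from bench import *
from h import *
import cv2
q=quat(jig[2])
robot.servo_line(w(jig,[[-11,-.9,125]])[0],q,velocity=150); robot.dwell(.3)
s=sense();f0=s["ft_force"];print(loc(s["position"]),f0)
g=robot.servo_line(w(jig,[[-11,-.9,106]])[0],q,velocity=25,guard=4)
s=sense();print(g,loc(s["position"]),s["ft_force"]-f0,s["torque"],s["time"])
robot.dwell(.2);s=sense();print(g,loc(s["position"]),s["ft_force"]-f0,s["torque"],s["time"])
np.save("f0.npy",f0)
for n in("wrist","scene"): cv2.imwrite(f"pics/g_{n}.png",capture(n)[:,:,::-1])
a=cv2.imread("pics/g_scene.png")[120:270,130:290];cv2.imwrite("pics/g_s2.png",cv2.resize(a,None,fx=4,fy=4,interpolation=2))
E
```

```text
[-10.65066773  -1.08982984 125.71923937] [ 0.26794743  0.72645058 -3.06547804]
True [-10.9545087   -0.89587694 110.1246709 ] [-0.82220102  0.06185933  7.79030707] [ 0.00150757  0.30353573 -0.02406435] 11.9833
True [-10.98117346  -0.86950792 110.1189153 ] [-0.41627306 -0.06365081  8.37828649] [-0.00185299  0.14549989 -0.01592024] 12.1833
```

View pics/g_s2.png

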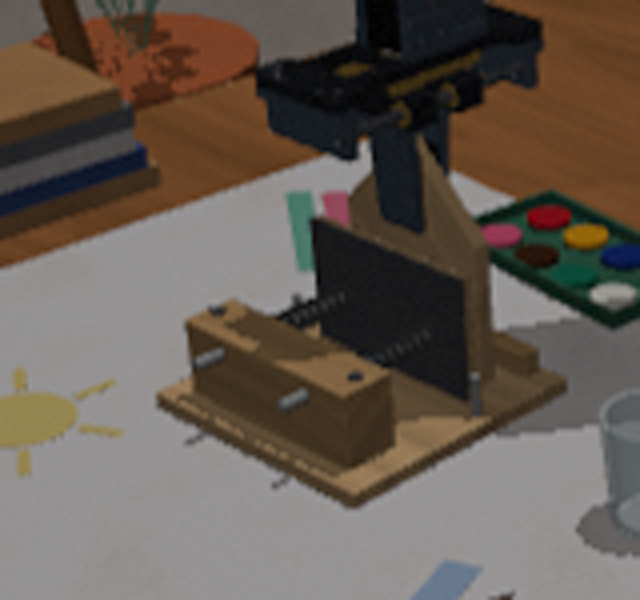

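View pics/g_wrist.png

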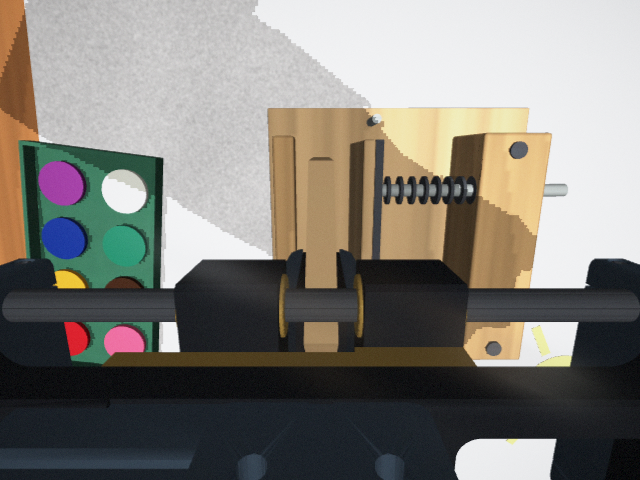

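The panel is standing on the groove floor: TCP at 110.1 gives a bottom edge at 12.1 mm. The scene crop shows it upright behind the plate. I ease the floor load and then advance in steps, watching force and position.

```bash
python3 - <<'E'
from bench import *
from h import *
q=quat(jig[2]);f0=np.load("f0.npy")
def st(t=""):
    s=sense();F=s["ft_force"]-f0;print(t,loc(s["position"]).round(2),"Fn",round(F@nx,2),"Fy",round(F@ny,2),"Fz",round(F[2],2),"M",round(s["torque"]@ny,3),round(s["time"],2));return s
x=-11.
for z in(110.4,110.7):
    robot.servo_line(w(jig,[[x,-.9,z]])[0],q,velocity=10);robot.dwell(.1);s=st(z)
    if s["ft_force"][2]-f0[2]<3.5: break
for x in(-4,0,3,4,5,6,7):
    g=robot.servo_line(w(jig,[[x,-.9,z]])[0],q,velocity=25,guard=12);robot.dwell(.1);st((x,g))
E
```

```text
110.4 [-11.15  -0.85 110.15] Fn -0.28 Fy -0.88 Fz 0.59 M 0.046 12.63
(-4, False) [ -4.05  -0.84 110.36] Fn -0.65 Fy -0.68 Fz 2.2 M 0.086 13.17
(0, False) [-1.0000e-02 -9.1000e-01  1.1038e+02] Fn 0.43 Fy -0.94 Fz 1.34 M 0.005 13.57
(3, False) [  3.01  -0.89 110.4 ] Fn -0.54 Fy -0.3 Fz 0.49 M 0.038 13.94
(4, False) [  4.01  -0.91 110.4 ] Fn 0.48 Fy -1.11 Fz 0.64 M 0.095 14.29
(5, False) [  4.82  -0.9  110.32] Fn -3.76 Fy -1.49 Fz 1.95 M 0.459 14.64
(6, False) [  5.91  -0.86 110.32] Fn -3.71 Fy -0.95 Fz 1.07 M 0.562 14.99
(7, False) [  6.91  -0.85 110.34] Fn -2.46 Fy -0.42 Fz 0.19 M 0.739 15.34
```

```bash
cat >> h.py <<'E'
def st(t="",n=10,f0=np.load("f0.npy")):
    from bench import sense,robot
    a=[]
    for i in range(n):
        s=sense();F=s["ft_force"]-f0;a.append(np.r_[loc(s["position"]),F@nx,F@ny,F[2],s["torque"]@ny]);robot.dwell(.02)
    a=np.array(a);m=a.mean(0);print(t,"loc",m[:3].round(2),"F",m[3:6].round(2),"sd",a[:,3].std().round(2),"M",m[6].round(3),round(s["time"],2));return m
E
python3 - <<'E'
from bench import *
from h import *
import cv2
q=quat(jig[2]);z=110.3
for x in(9,12,15,17.5):
    g=robot.servo_line(w(jig,[[x,-.9,z]])[0],q,velocity=25,guard=12);robot.dwell(.1);st((x,g))
for n in("wrist","top","scene"): cv2.imwrite(f"pics/h_{n}.png",capture(n)[:,:,::-1])
a=cv2.imread("pics/h_wrist.png")[90:260,250:440];cv2.imwrite("pics/h_w2.png",cv2.resize(a,None,fx=4,fy=3.5,interpolation=2))
a=cv2.imread("pics/h_scene.png")[120:270,130:290];cv2.imwrite("pics/h_s2.png",cv2.resize(a,None,fx=4,fy=4,interpolation=2))
E
```

```text
(9, False) loc [  8.93  -0.85 110.26] F [-4.31 -0.32  1.56] sd 0.32 M 0.908 15.84
(12, False) loc [ 11.76  -0.84 110.23] F [-5.74 -0.07  2.03] sd 0.5 M 1.174 16.38
(15, False) loc [ 14.56  -0.82 110.19] F [-7.01 -0.54  3.09] sd 0.63 M 1.431 16.91
(17.5, False) loc [ 16.93  -0.8  110.15] F [-7.81 -0.46  3.18] sd 0.64 M 1.579 17.43
```

View pics/h_s2.png

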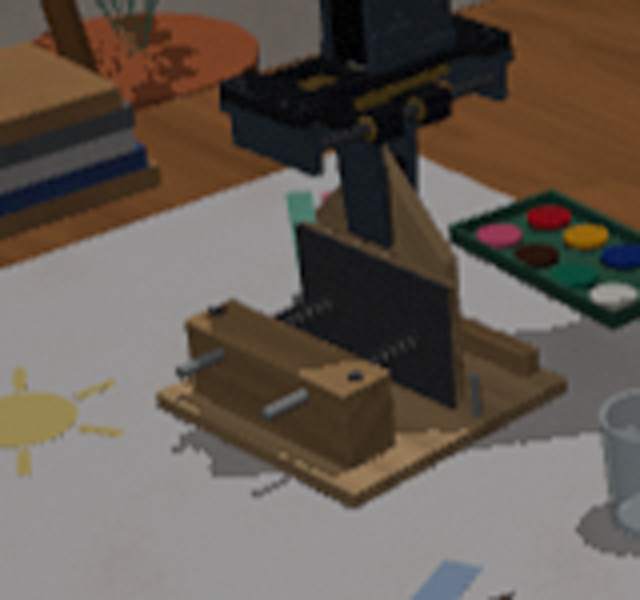

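View pics/h_w2.png

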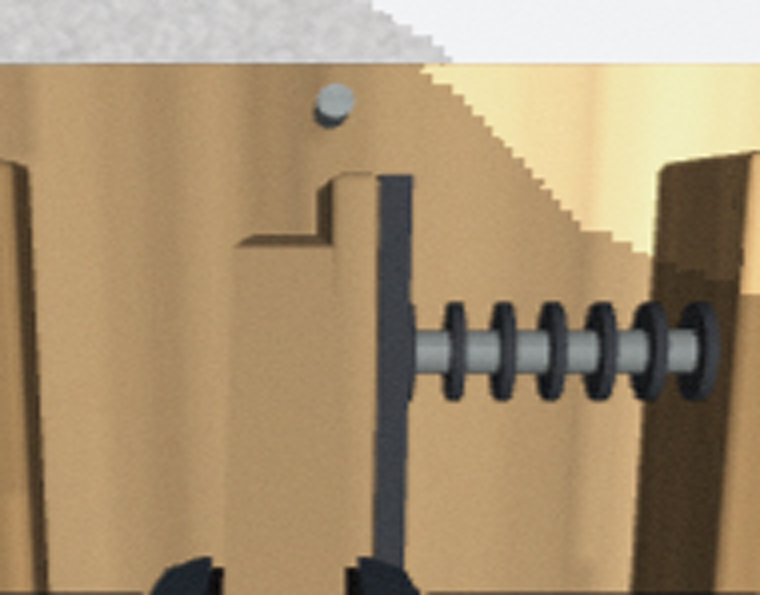

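```bash
python3 - <<'E'
from bench import *
from h import *
import cv2
q=quat(jig[2]);z=110.3
for x in(19,20):
    g=robot.servo_line(w(jig,[[x,-.9,z]])[0],q,velocity=25,guard=12);robot.dwell(.15);st((x,g))
for n in("wrist","top","scene"): cv2.imwrite(f"pics/i_{n}.png",capture(n)[:,:,::-1])
a=cv2.imread("pics/i_wrist.png")[90:260,250:440];cv2.imwrite("pics/i_w2.png",cv2.resize(a,None,fx=4,fy=3.5,interpolation=2))
a=cv2.imread("pics/i_scene.png")[160:235,195:265];cv2.imwrite("pics/i_s2.png",cv2.resize(a,None,fx=8,fy=8,interpolation=2))
s=sense();C=get_calibration("wrist");np.savez("i.npz",**C,pos=s["position"])
S=get_calibration("scene")
off=.3
for ph in(0,.03):
  pts=[[19+off-6+0*ph,60,12],[19+off-6+100*ph,60,112],[19+off+6,60,12],[19+off+6+100*ph,60,112],[25+off,70,14],[25+off,70,102],[35+off,70,14],[35+off,70,102],[25,85,42],[25,85,12]]
  print((8*(proj(S,w(jig,pts))-[195,160])).round().tolist())
E
```

```text
(19, False) loc [ 18.34  -0.8  110.16] F [-8.54 -0.63  3.85] sd 0.51 M 1.707 18.14
(20, False) loc [ 19.22  -0.79 110.15] F [-10.    -0.59   4.53] sd 0.36 M 1.919 18.71
[[397.0, 473.0], [380.0, 199.0], [370.0, 487.0], [352.0, 211.0], [391.0, 492.0], [376.0, 250.0], [369.0, 504.0], [353.0, 261.0], [421.0, 432.0], [425.0, 512.0]]
[[397.0, 473.0], [373.0, 202.0], [370.0, 487.0], [345.0, 215.0], [391.0, 492.0], [376.0, 250.0], [369.0, 504.0], [353.0, 261.0], [421.0, 432.0], [425.0, 512.0]]
```

View pics/i_s2.png

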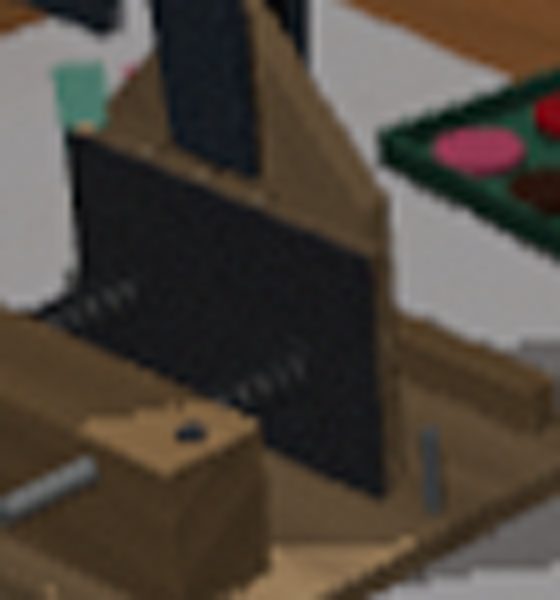

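View pics/i_w2.png

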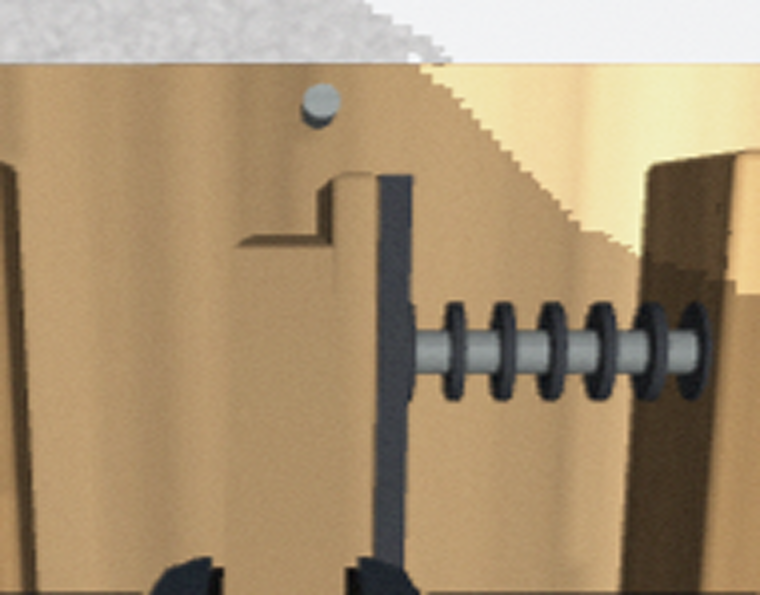

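```bash
python3 - <<'E'
from h import *
I=dict(np.load("i.npz"));C=I
c=lambda a:np.array(a)/[4.,3.5]+[250,90]
def inj(uv,z): return loc(ray(C,c(uv),z)).round(1)
print("plate top corner (x25,y70)",inj((333,174),102)); print("pin top (25,85)",inj((321,95),42))
print("pin base",inj((319,120),12))
print("shoulder front",inj((331,246),112),"back",inj((233,246),112),"bottom edge end",inj((327,235),12))
print("base edge y95",inj((200,63),12),"TCP",loc(I["pos"]))
E
```

```text
plate top corner (x25,y70) [ 26.2  69.4 102. ]
pin top (25,85) [26.2 85.2 42. ]
pin base [26.6 82.8 12. ]
shoulder front [ 25.7  59.9 112. ] back [ 14.3  59.9 112. ] bottom edge end [28.2 59.5 12. ]
base edge y95 [ 5.1 94.1 12. ] TCP [ 19.2310421   -0.80366343 110.14744652]
```

The plate face and pin both measure x = 26.2 mm in the same wrist frame, so the plate is at halfway. The house is centred to about 0.5 mm, tilt is below 0.01 rad and the push is 10.0 N. I check steadiness once more, then hand in.

```bash
python3 - <<'E'
from bench import *
from h import *
robot.dwell(.5);st("end",20);print(sense()["gripper_width"])
job.sign_off();st("after")
E
```

```text
end loc [ 19.22  -0.8  110.15] F [-9.71 -0.82  4.68] sd 0.51 M 1.925 19.69
11.71480793308068
the job is handed in; nothing more can be done
the job is handed in; nothing more can be done
```

The house panel is standing on the groove floor, roof up, pressed flat against the sprung plate and still held there. I handed the job in at about 19.7 s of the 43 s allowed.

| Check | Result |
|---|---|
| Push | steady, about 9.7–10 N |
| Plate travel | about 14.9 mm from first contact (halfway is 15 mm; stop is 30 mm) |
| Plate face against pins | level: both measured at jig x = 26.2 mm in the wrist view |
| Centring | within about 0.5 mm |
| Bottom edge | at 12.1 mm on landing (groove floor is at 12 mm), with about 4–5 N downward load |
| Tilt | below about 0.01 rad, judged from the scene picture |

- **Other objects:** the tile and arch panels looked undisturbed in the views after the lift and carry. I did not measure them again.
- **Disagreements:** the cameras differed by 1–3 mm on absolute positions. I settled this with measurements taken relative to the jig in the wrist view and with the contact force.
- **After hand-in:** no reading was possible, because the interface closed.

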